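# Hold the cereal scoop ready over the bowl

### The arm

A 7-joint arm with a two-finger parallel gripper is mounted at the origin on the work surface. World frame = base frame: x ahead of the robot, y to its left, z up, the work surface at z = 0. Lengths are in mm, angles in rad, forces in N, time in s.
With the tool pointing down it reaches from about 425 to 825 mm from the base axis. Payload 3.6 kg.
Tool frame: the origin (TCP) lies at the centre of the arm's flange, where the gripper is bolted on; the fingertips stand 186 mm ahead of it and the grasp point (between the pads) lies 167 mm ahead of it (arm.tip_reach is the distance from the TCP to the fingertips, in mm); z points along the fingers, y is the line along which they close (so a half turn about z gives the same grasp; the last joint's range is limited). The gripper opens to 93 mm and grips with 3 to 60 N. Pads are 15 mm wide; open, the fingers measure 128 mm over their backs; the gripper's body (75 mm by 188 mm) begins 65 mm behind the grasp point.
Start: joints at [-0.026, 0.615, -0.013, 1.423, 0.008, 1.103, -0.04], TCP at [649.981, 0.017, 404.74] pointing down, gripper open.
Joint ranges: [-3.12, 3.12], [-0.3, 2.06], [-1.34, 1.32], [0.26, 2.42], [-1.36, 4.5], [0.01, 1.98], [-2.84, 2.84]. Speed limits (rad/s): [2.79, 2.79, 3.14, 3.14, 3.14, 3.14, 3.14].

### API

Orientations are given as [roll, pitch, yaw] about the fixed x, y, z axes, in that order (R = Rz(yaw) Ry(pitch) Rx(roll)).
In Python, from station import arm gives the robot as it stands. The module is installed in compiled form; this text tells all that it offers.
- The arm moves only by the shell command python3 -m creep 'ROWS' [OPENING] [FORCE]. ROWS is JSON, a list of rows, each a list of 6 numbers: the shift along the world's x, y, z in cm, then the turn, a rotation vector about the world's x, y, z in rad. In form: [[x, y, z, rx, ry, rz], ...]. A call has 1 to 10 rows; each row is the pose to reach, as a shift and turn from the pose commanded when the call began; what a row does not reach only later rows make up. A row lasts 1/10 s, in which the tool goes at most 50 mm and 8.59 degrees, less where a joint would pass 70% of its speed; a pose out of reach is approached as far as the arm can. A call with a gripper value outside its range is refused whole. OPENING is the finger opening in cm, from 0 to 9.3, set as the call begins (- or left out, the last holds). The fingers move at their own pace and stop on an object; FORCE is the grip in N (left out, the last holds). Time passes only in rows, so rows that repeat a pose let the fingers close. It gives the time, the measured TCP pose, the force, the opening and the grip force at its end, in the units of the state.
- arm.state(): the state, without advancing time (a new reading comes with each control period).
- arm.grab_frame(name): name is "scene" or "side" or "wrist"; returns the picture (420x560x3 uint8, red, green, blue); there is no depth.
- arm.get_calibration(name): a dict with "fovy" (degrees; the focal length in pixels is half the picture's height over the tangent of half this angle, whatever the lens; pixels are square), "cx", "cy" (the principal point, pixels), "eye" and "orientation" of the camera in the world. Camera axes: x right, y down, z forward; pixel columns grow to the right and rows downward; lengths in mm; the calibration is good to about 2 mm. A picture is of the moment at which its call begins: read the wrist's pose just before it. get_calibration takes no time and is no camera call; for the wrist camera it gives the pose at the moment of the call.
- arm.job_done(): hands the job in; it is judged then, once.
Trained networks look in the newest picture that a camera, given by its name, has taken for a name from the list of things; names that differ only in an ending like _2 or _b are one class to them, and where a whole thing is asked for, a point or a joint stands for the part that bears it (a point fixed in the world has none). Each returns a list of dicts, best first, with "score" (0 to 1); they miss things now and then, are a little off and sometimes report something else, mostly with a low value. They report only what shows in the picture. A call takes as long as a camera call.
- arm.search_frame(camera, label): "uv" ([column, row] in pixels, amid what is visible of it).
The state is a dict: "time": time; "joint_positions": joint angles; "qvel": joint speeds; "joint_efforts": joint torques, N m; "ee_pos": TCP position; "orientation": TCP orientation; "wrist_force": force on the tool from outside, world axes, zero at the start; "wrist_torque": the same for the moment, N m; "gripper_width": finger opening in mm; "grip_force": force on a finger pad.
Only numpy, scipy, OpenCV 4.12 (cv2) and the standard library are available. Lean on these libraries where they do the work, as an engineer would, in place of code of your own. Each camera call takes 0.05 s, during which the arm holds its last target. There are 200 camera calls.

### The job

Draw the steel cereal scoop out of its slanted wooden holder, turn it level with its open side up, and hold it raised about a hand's breadth (8 to 10 cm) above the rim of the large ceramic bowl, with the scoop's head over the bowl's middle, so that I can fill it and any spilt cereal drops into the bowl. Finish still holding the scoop there, still and not resting on anything. Leave the bowl and everything else where they stand.

Things in the scene. Friction and masses are not known exactly. Their poses are not given: they have to be found in the camera images.
- scoop: square steel scoop, 100 g. Head: open tray 80 long (x), 56 wide (y), 36 high (z), walls 3, front wall 17 high. Bar handle 16 wide (y), 14 thick (z), from x=-40 to -140, its middle line 25 above the underside. Origin: middle of the head's underside; +x to the nose, +z out of the open side. Starts nose down in the holder, +x 45 degrees down, handle rising at 45 degrees
- scoop_grip (a point): a point on the middle line of the scoop's handle, 92 behind the origin along -x and 25 up along z, a good place to grip across the 16 mm width; axes as the scoop's
- holder: fixed plywood holder, foot 125 x 100, 90 high: a sleeve, inside 62 wide (y) x 42 x 62 deep, walls 5, leaning at 45 degrees, open only at its upper end. Origin on the stool top under it. The scoop sits in it with 3 mm play at each side and is drawn out along the holder's -x and up at 45 degrees (opposite to the scoop's +x), clear after 70 of travel
- bowl: large white ceramic bowl, rim diameter 144, height 62, loose; origin at the centre of its underside on the stool top, z up
- bowl_rim (a point): centre of the large bowl's mouth, at rim height
- coaster: round wooden coaster, diameter 100, 10 thick, the mug stands on it; origin at the centre of its underside; leave alone
- mug: stainless steel mug, diameter 76, 88 high, on the coaster, handle to its +y; origin at the centre of its underside; leave alone
- canister: grey lidded canister, diameter 98, 130 high with its knob; origin at the centre of its underside; leave alone
- ramekin: small ceramic bowl, diameter 84, 38 high; origin at the centre of its underside; leave alone
- jar: glass jar with lid, diameter 70, 95 high; origin at the centre of its underside; leave alone

How it is judged (in metres and radians):
On the way:
1. the scoop is drawn clear of its holder, held in the gripper (distance between scoop and holder above 0.12 m and contact force between scoop and holder below 0.05 N and contact force between scoop and the fingers above 0.5 N), for 0.1 s.
At the end, for the whole second after the job is handed in: The scoop is held still in the fingers, level with its open side up (within 0.2 rad), the middle of its head within 30 mm of the bowl's centre seen from above, its underside 50 to 140 mm above the bowl's rim, touching neither holder nor bowl; the bowl stands upright on the stool top (angle between scoop's own z axis and vertical below 0.2 rad and horizontal distance between scoop and bowl below 0.03 m and z of scoop in the frame of bowl_rim between 0.05 and 0.14 m and contact force between scoop and the fingers above 0.5 N and contact force between scoop and holder below 0.05 N and contact force between scoop and bowl below 0.05 N and linear speed of scoop below 0.03 m/s and angular speed of scoop below 0.3 rad/s and angle between bowl's own z axis and vertical below 0.1 rad and height (world z) of bowl below 0.01 m); the arm keeps its last pose, push and grip.
It fails at once if the large bowl is shifted by more than 30 mm (distance of bowl from where it was at the start of the episode above 0.03 m).
It fails at once if the mug, coaster, canister, small bowl or jar is shifted by more than 30 mm or tipped (distance of any of mug, coaster, canister, ramekin, jar from where it was at the start of the episode above 0.03 m or angle between any of mug, canister, jar's own z axis and vertical above 0.5 rad).
It also fails if it takes over 38 s, if anything falls off the work surface, if the arm or the gripper's body presses on something with over 40 N, if the wrist force passes 120 N, or if a joint passes its speed limit or range.

## Working session

There is one attempt and no reset: what is moved stays moved. The work goes in short steps, Python scripts to look and compute and a shell command to move; the robot and the scene stay as the last step left them, time stands still between calls to the robot, and variables do not carry over. Pictures are saved under pics/ and viewed, at most 10 in all, crops included, and the job is handed in when it is done.

```bash
mkdir -p pics
python3 - <<'E'
from station import arm
import cv2,numpy as np
for c in ["scene","side"]:
    im=arm.grab_frame(c); cv2.imwrite(f"pics/{c}0.png",im[:,:,::-1])
    k=arm.get_calibration(c); print(c,k)
    for l in ["scoop","scoop_grip","holder","bowl","bowl_rim","mug","canister","ramekin","jar"]:
        print(l,[(np.round(d["uv"]),round(d["score"],2)) for d in arm.search_frame(c,l)[:2]])
print(arm.state()["time"])
E
```

```text
scene {'fovy': 45.715129486408664, 'cx': 278.8456614394161, 'cy': 206.6576067866477, 'eye': array([1138.93173011,  450.26820757,  598.76370528]), 'orientation': array([-2.18023715, -0.01269946,  2.27700304])}
scoop [(array([429., 241.]), 0.92)]
scoop_grip [(array([427., 243.]), 0.92), (array([295., 327.]), 0.3)]
holder [(array([400., 291.]), 0.65)]
bowl [(array([214., 168.]), 0.7)]
bowl_rim [(array([217., 170.]), 0.68)]
mug [(array([303., 204.]), 0.7)]
canister [(array([230., 256.]), 0.95)]
ramekin [(array([151., 224.]), 0.85)]
jar [(array([295., 327.]), 0.88)]
side {'fovy': 47.392016781031174, 'cx': 273.2493593112343, 'cy': 205.2736505294665, 'eye': array([372.14572372, 744.90391235, 562.57760286]), 'orientation': array([-2.08055802, -0.00739416, -2.83562847])}
scoop [(array([284., 307.]), 0.75)]
scoop_grip [(array([281., 308.]), 0.94)]
holder [(array([257., 341.]), 0.66)]
bowl [(array([349., 194.]), 0.6)]
bowl_rim [(array([351., 193.]), 0.89)]
mug [(array([324., 241.]), 0.6)]
canister [(array([225., 222.]), 0.85)]
ramekin [(array([255., 189.]), 0.77)]
jar [(array([169., 273.]), 0.89)]
1.0
```

View pics/scene0.png

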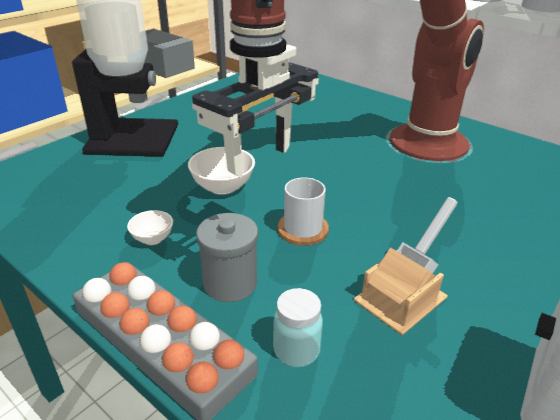

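View pics/side0.png

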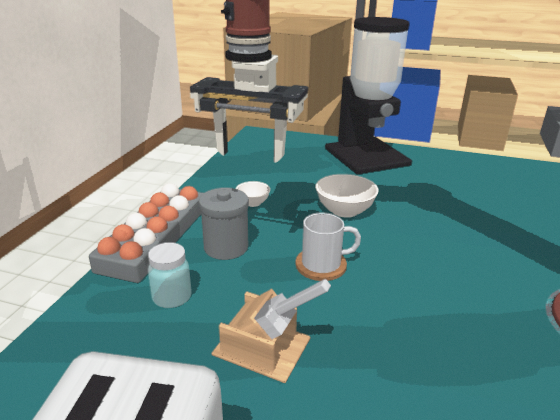

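```bash
cat > h.py <<'E'
from station import arm
import numpy as np, cv2
from scipy.spatial.transform import Rotation as Ro
def cal(c):
    k=arm.get_calibration(c); return Ro.from_euler('xyz',k["orientation"]).as_matrix(),k["eye"],210/np.tan(np.radians(k["fovy"])/2),k["cx"],k["cy"]
def ray(c,uv):
    R,e,f,cx,cy=cal(c); d=R@[(uv[0]-cx)/f,(uv[1]-cy)/f,1]; return e,d/np.linalg.norm(d)
def plane(c,uv,z):
    e,d=ray(c,uv); return e+d*(z-e[2])/d[2]
def tri(*obs):
    A=np.zeros((3,3));b=np.zeros(3)
    for c,uv in obs:
        e,d=ray(c,uv);P=np.eye(3)-np.outer(d,d);A+=P;b+=P@e
    x=np.linalg.solve(A,b); return x,[round(np.linalg.norm((np.eye(3)-np.outer(ray(c,uv)[1],ray(c,uv)[1]))@(x-ray(c,uv)[0])),1) for c,uv in obs]
def proj(c,P):
    R,e,f,cx,cy=cal(c); q=(np.atleast_2d(P)-e)@R; return q[:,:2]/q[:,2:]*f+[cx,cy]
E
python3 - <<'E'
from h import *
np.set_printoptions(precision=1,suppress=True)
D=dict(scoop=((429,241),(284,307)),grip=((427,243),(281,308)),holder=((400,291),(257,341)),bowl=((214,168),(349,194)),rim=((217,170),(351,193)),mug=((303,204),(324,241)),can=((230,256),(225,222)),ram=((151,224),(255,189)),jar=((295,327),(169,273)))
for n,(a,b) in D.items(): print(n,*tri(("scene",a),("side",b)))
E
```

```text
scoop [511.9 237.3 104. ] [np.float64(1.7), np.float64(1.7)]
grip [516.2 236.8 101.4] [np.float64(2.4), np.float64(2.4)]
holder [556.  226.4  16.8] [np.float64(4.1), np.float64(4.1)]
bowl [ 499.8 -274.5   31.8] [np.float64(1.8), np.float64(1.8)]
rim [ 496.1 -270.2   32.2] [np.float64(3.0), np.float64(3.0)]
mug [506.8 -18.6  56.2] [np.float64(1.1), np.float64(1.1)]
can [709.8 -12.8  61.8] [np.float64(0.7), np.float64(0.7)]
ram [ 718.6 -216.2   33.7] [np.float64(2.5), np.float64(2.5)]
jar [746.9 155.3  46.8] [np.float64(0.8), np.float64(0.8)]
```

The scene picture shows the scoop handle from about (430,255) up to (452,203), with the holder at (400,290) and the bowl at (221,172). The side picture shows the handle end at about (325,286) and the bowl at (346,195). Next I'll enlarge the scoop area in both.

Run:
```python
import cv2,numpy as np
a=cv2.imread("pics/scene0.png")[190:340,350:470];b=cv2.imread("pics/side0.png")[270:390,205:345]
A=cv2.resize(a,(400,500),interpolation=cv2.INTER_CUBIC);B=cv2.resize(b,None,fx=400/140,fy=400/140,interpolation=cv2.INTER_CUBIC)
B=cv2.copyMakeBorder(B,0,500-B.shape[0],0,0,cv2.BORDER_CONSTANT)
cv2.imwrite("pics/crop.png",np.hstack([A,B]))
```

```text
(no output)
```

View pics/crop.png

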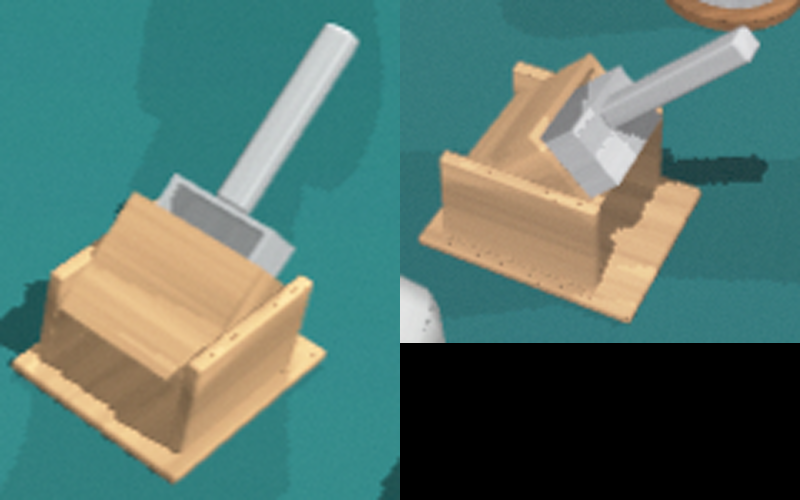

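Run:
```python
from h import *
from scipy.optimize import least_squares
np.set_printoptions(precision=1,suppress=True)
S=lambda u,v:("scene",(350+u*.3-.35,190+v*.3-.35)); T=lambda u,v:("side",(205+(u-400)*.35-.33,270+v*.35-.33))
F=[S(12,365),S(172,482),S(326,352),T(420,238),T(630,322),T(700,192)]
P=[plane(c,uv,0) for c,uv in F]; print(np.array(P))
a,b,c,A,B,C=P
for n,d in (("sc y",b-a),("sc -x",c-b),("si -x",B-A),("si -y",C-B)): print(n,np.linalg.norm(d),np.degrees(np.arctan2(d[1],d[0])))
obs=[((-40,-28,36),S(177,176)),((-40,28,36),S(294,249)),((-140,-8,32),S(330,24)),((-140,8,32),S(357,41)),((-140,0,25),T(744,45))]
def pose(p): return Ro.from_euler('zy',[p[3],np.pi/4]).as_matrix() if 0 else Ro.from_euler('ZY',[p[3],np.pi/4]).as_matrix()
f=lambda p:np.concatenate([proj(c,pose(p)@np.array(q)+p[:3])[0]-uv for q,(c,uv) in obs])
r=least_squares(f,[560,230,50,0]);p=r.x
print(p,np.degrees(p[3]),r.fun)
print("grip",pose(p)@[-92,0,25]+p[:3])
for q in [(-140,8,32),(-140,-8,32),(-140,8,18),(-140,-8,18),(-40,28,36),(-40,28,0),(-40,-28,0),(-40,-28,36)]:
    uv=proj("side",pose(p)@np.array(q)+p[:3])[0]; print(q,(uv-[205,270])/.35+[400,0])
for z in [62]:
    pass
im={c:cv2.imread(f"pics/{c}0.png") for c in("scene","side")}
# bowl rim ellipses overlay
o=[]
for cc,base in (("scene",(498,-272)),("side",(498,-272))):
    I=im[cc].copy();t=np.linspace(0,6.28,120)
    k=proj(cc,np.c_[base[0]+72*np.cos(t),base[1]+72*np.sin(t),0*t+62]); 
    for u,v in k.astype(int): I[v,u]=(0,0,255)
    u,v=k.mean(0).astype(int); o.append(cv2.resize(I[v-60:v+60,u-80:u+80],(400,300),interpolation=cv2.INTER_NEAREST))
cv2.imwrite("pics/bowl.png",np.hstack(o))
```

```text
[[603.8 166.5   0. ]
 [617.8 263.9   0. ]
 [491.5 281.1   0. ]
 [620.6 261.5   0. ]
 [496.4 280.4   0. ]
 [484.1 181.2   0. ]]
sc y 98.45865274173661 81.82478693371286
sc -x 127.51064089235888 172.24597654366642
si -x 125.67867973826343 171.32831258685366
si -y 99.99279435126071 -97.04174205523954
[537.3 234.4  40.   -0.1] -4.366702939309227 [ 2.1  2.6 -2.  -2.7 -0.6  0.3  0.5 -0.8 -0.4  0.4]
grip [490.  238.  122.7]
(-140, 8, 32) [727.2  44.3]
(-140, -8, 32) [737.2  24.5]
(-140, 8, 18) [746.5  66.3]
(-140, -8, 18) [756.1  46.1]
(-40, 28, 36) [564.6 141. ]
(-40, 28, 0) [612.  193.4]
(-40, -28, 0) [650.5 122. ]
(-40, -28, 36) [606.2  72.4]
```

View pics/bowl.png

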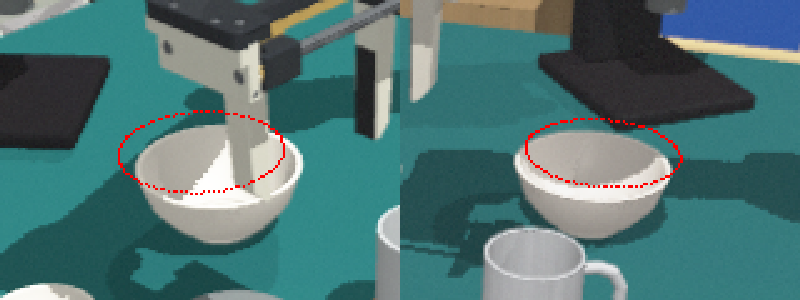

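The rim guess was off: the true rim sits about 6 px right and 5 px down of the red ring in the scene view, and 5 px left and 4 px down in the side view. I'll correct this and overlay a scoop wireframe, with the yaw taken from the holder's foot.

Run:
```python
from h import *
from scipy.optimize import least_squares
np.set_printoptions(precision=1,suppress=True)
S=lambda u,v:("scene",(350+u*.3-.35,190+v*.3-.35)); T=lambda u,v:("side",(205+(u-400)*.35-.33,270+v*.35-.33))
t=np.linspace(0,6.28,120);o=[]
ring=lambda x,y:np.c_[x+72*np.cos(t),y+72*np.sin(t),0*t+62]
def ext(c,x,y):
    k=proj(c,ring(x,y)); return np.r_[k.min(0),k.max(0)]
E={}
for c,b in (("scene",(134,125,303,208)),("side",(514-400,130,671-400,201))):
    m=proj(c,ring(498,-272)).mean(0).astype(int)-[80,60]; E[c]=np.array(b)*.4+np.r_[m,m]
g=lambda p:np.concatenate([ext(c,*p)-E[c] for c in E])
r=least_squares(g,[498,-272]);print("bowl",r.x,r.fun)
for c in E:
    r1=least_squares(lambda p:ext(c,*p)-E[c],[498,-272]);print(c,r1.x)
yaw=np.radians(-7.9)
R=Ro.from_euler('ZY',[yaw,np.pi/4]).as_matrix()
obs=[((-40,-28,36),S(177,176)),((-40,28,36),S(294,249)),((-140,-8,32),S(330,24)),((-140,8,32),S(357,41)),((-140,-8,32),T(740,28)),((-140,8,32),T(728,46)),((-140,8,18),T(748,62)),((-140,-8,18),T(759,45)),((-40,-28,36),T(620,68)),((-40,28,0),T(590,197))]
f=lambda p:np.concatenate([proj(c,R@np.array(q)+p[:3])[0]-uv for q,(c,uv) in obs])
r=least_squares(f,[540,230,50],loss='soft_l1');p=r.x
print("scoop",p,r.fun); print("grip",R@[-92,0,25]+p)
fc=[(617.8+620.6)/2,262.7]; print("foot centre",np.mean([[491.5+603.8,281.1+166.5],[620.6+484.1,261.5+181.2]],0)/2)
box=lambda x0,x1,y0,y1,z0,z1:[((x,y,z)) for x in(x0,x1) for y in(y0,y1) for z in(z0,z1)]
out=[]
for c,(x,y,w,h) in (("scene",(350,190,120,150)),("side",(205,270,140,120))):
    I=cv2.imread(f"pics/{c}0.png")[y:y+h,x:x+w];s=400/w;I=cv2.resize(I,None,fx=s,fy=s,interpolation=cv2.INTER_CUBIC)
    for bx in (box(-40,40,-28,28,0,36),box(-140,-40,-8,8,18,32)):
        k=((proj(c,np.array(bx)@R.T+p)-[x,y])*s).astype(int)
        for i in range(8):
            for b in (1,2,4):
                if i<i^b: cv2.line(I,tuple(map(int,k[i])),tuple(map(int,k[i^b])),(0,0,255),1)
    out.append(cv2.copyMakeBorder(I,0,500-I.shape[0],0,0,cv2.BORDER_CONSTANT))
cv2.imwrite("pics/wire.png",np.hstack(out))
```

```text
bowl [ 503.8 -244. ] [ 0.3 -0.6  0.1 -0.3 -0.5 -0.2 -0.2 -0. ]
scene [ 505.3 -242.9]
side [ 503.  -243.9]
scoop [536.3 230.   40. ] [ 0.6  0.8 -4.8 -3.7 -0.2  0.1  0.6 -0.7 -0.  -0.6  0.  -0.2 -0.4  2.2
 -0.2  1.3 -2.   0.6  8.  -2.5]
grip [489.4 236.5 122.7]
foot centre [550.  222.6]
```

View pics/wire.png

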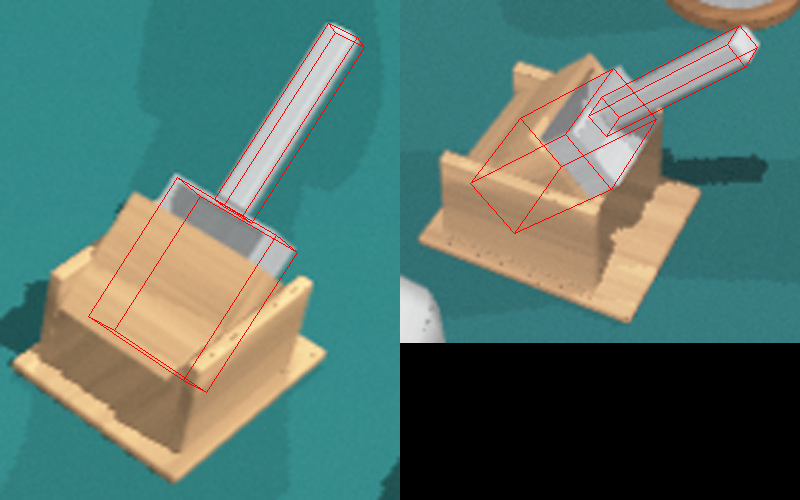

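The wireframe matches the handle and back wall in both views. That puts the grip near (489, 236, 123) with yaw −7.9°, and the bowl near (504, −244). The next step is the standoff.

```bash
cat >> h.py <<'E'
Rs=Ro.from_euler('ZY',[np.radians(-7.9),np.pi/4]); G0=np.array([489.4,236.5,122.7])
def go(G,R,s=None):
    s=s or arm.state(); c=Ro.from_euler('xyz',s["orientation"]); T=R*Ro.from_euler('x',np.pi)
    p=G-T.apply([0,0,167]); print("cm",np.round((p-s["ee_pos"])/10,2),"rv",np.round((T*c.inv()).as_rotvec(),3),"t",round(s["time"],2))
E
python3 - <<'E'
from h import *
print(arm.state()["ee_pos"],arm.state()["orientation"])
go(G0+Rs.apply([0,0,90]),Rs); go(G0,Rs)
E
```

```text
[6.49979115e+02 1.81098461e-02 4.04723968e+02] [-3.14150037e+00 -2.43168485e-05  1.57084395e+00]
cm [  1.94  21.15 -10.03] rv [-0.581  0.667 -1.611] t 1.0
cm [ -4.36  22.03 -16.39] rv [-0.581  0.667 -1.611] t 1.0
```

```bash
sed -i "s/T=R\*Ro.from_euler('x',np.pi)/T=R*Ro.from_euler('y',np.pi)/" h.py
python3 - <<'E'
from h import *
go(G0+Rs.apply([0,0,90]),Rs); go(G0,Rs)
E
```

```text
cm [  1.94  21.15 -10.03] rv [0.644 0.56  1.353] t 1.0
cm [ -4.36  22.03 -16.39] rv [0.644 0.56  1.353] t 1.0
```

```bash
python3 -m creep '[[0.2,2,0,0.06,0.05,0.13],[0.4,4,-1,0.12,0.11,0.26],[0.6,6,-2,0.18,0.16,0.39],[0.8,8.5,-3,0.24,0.21,0.51],[1,11,-4,0.31,0.27,0.64],[1.2,13,-5,0.37,0.32,0.77],[1.4,15,-6,0.43,0.37,0.9],[1.6,17,-7,0.49,0.43,1.03],[1.8,19,-8.5,0.56,0.48,1.16],[1.94,21.15,-10.03,0.61,0.53,1.28]]' 6 30
python3 - <<'E'
from h import *
go(G0+Rs.apply([0,0,90]),Rs);print(np.round(arm.state()["joint_positions"],2))
E
```

```text
time: 2.0
ee_pos: [670.0, 211.3, 303.9]
orientation: [-3.099, -0.745, 2.892]
wrist_force: [-0.5, -0.0, -0.2]
gripper_width: 60.1
grip_force: 0.0
cm [-0.06  0.02  0.05] rv [0.038 0.034 0.083] t 2.0
[-0.08  1.   -0.49  1.07 -0.03  1.74  0.85]
```

```bash
python3 -m creep '[[-0.06,0.02,0.05,0.038,0.034,0.083],[-0.06,0.02,0.05,0.038,0.034,0.083],[-0.06,0.02,0.05,0.038,0.034,0.083]]'
python3 - <<'E'
from h import *
im=arm.grab_frame("wrist")[:,:,::-1].copy()
P=np.array([(x,y,32-25) for x in(-48,52) for y in(-8,8)]+[(52,-28,11),(52,28,11)])
k=proj("wrist",Rs.apply(P)+G0); print(k.round())
for u,v in k: cv2.circle(im,(int(u),int(v)),3,(0,0,255),1)
cv2.imwrite("pics/w1.png",im); go(G0,Rs)
E
```

```text
time: 2.3
ee_pos: [669.2, 211.3, 304.9]
orientation: [-3.138, -0.783, 2.996]
wrist_force: [-0.1, -1.1, 0.5]
gripper_width: 60.6
grip_force: 0.0
[[266. 156.]
 [289. 156.]
 [268. 286.]
 [288. 286.]
 [241. 289.]
 [315. 288.]]
cm [-6.28  0.93 -6.47] rv [0.003 0.003 0.006] t 2.35
```

View pics/w1.png

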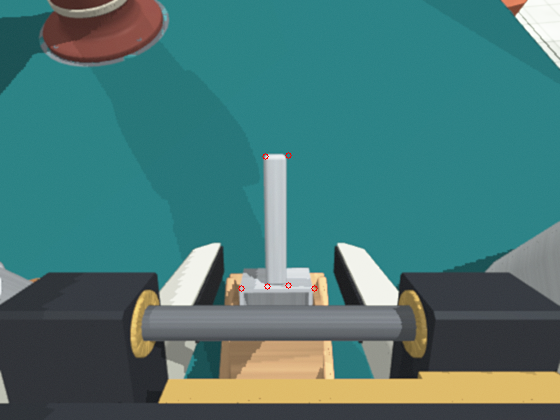

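The wrist view confirms the estimate: the handle runs from (275,155) to (276,283), centred between the fingers within about 1 px of the predictions. Next I approach and grip.

```bash
python3 -m creep '[[-1.6,0.23,-1.6,0,0,0],[-3.2,0.46,-3.2,0,0,0],[-4.6,0.7,-4.8,0,0,0],[-5.8,0.85,-6,0,0,0.005],[-6.28,0.93,-6.47,0.003,0.003,0.006],[-6.28,0.93,-6.47,0.003,0.003,0.006],[-6.28,0.93,-6.47,0.003,0.003,0.006]]'
python3 -m creep '[[0,0,0,0,0,0],[0,0,0,0,0,0],[0,0,0,0,0,0],[0,0,0,0,0,0],[0,0,0,0,0,0],[0,0,0,0,0,0],[0,0,0,0,0,0],[0,0,0,0,0,0]]' 0 40
python3 -c "
from h import *
go(G0,Rs)
print(Rs.apply([-1,0,0]))"
```

```text
time: 3.05
ee_pos: [606.8, 220.6, 241.2]
orientation: [3.139, -0.786, 3.007]
wrist_force: [0.8, -0.1, 0.8]
gripper_width: 59.9
grip_force: 0.0
time: 3.85
ee_pos: [606.0, 220.9, 240.1]
orientation: [3.14, -0.788, 3.008]
wrist_force: [0.2, 0.4, -0.4]
gripper_width: 15.6
grip_force: 39.9
cm [ 0.04 -0.07  0.07] rv [-0.001 -0.002 -0.003] t 3.85
[-0.70039596  0.09718797  0.70710678]
```

```bash
python3 -m creep '[[-0.7,0.1,0.71,0,0,0],[-1.4,0.19,1.41,0,0,0],[-2.1,0.29,2.12,0,0,0],[-2.8,0.39,2.83,0,0,0]]'
python3 -m creep '[[-1,0.14,1,0,0,0],[-2,0.28,2.02,0,0,0],[-3,0.42,3.03,0,0,0],[-4,0.55,4.04,0,0,0],[-5,0.7,6,0,0,0],[-6,0.8,9,0,0,0],[-6,0.8,12,0,0,0],[-6,0.8,14,0,0,0],[-6,0.8,14,0,0,0]]'
python3 - <<'E'
from h import *
s=arm.state();print(np.round(s["joint_positions"],2),s["wrist_force"])
yw=-7.9
R=Ro.from_euler('z',yw,degrees=True)
for z in (152+70,62+90):
    go(np.array([504,-244,z])+R.apply([-92,0,25]),R)
E
```

```text
time: 4.25
ee_pos: [577.0, 225.3, 269.6]
orientation: [3.139, -0.788, 3.009]
wrist_force: [-0.3, 0.6, -1.8]
gripper_width: 15.7
grip_force: 39.9
time: 5.15
ee_pos: [517.3, 233.8, 412.0]
orientation: [3.135, -0.783, 3.012]
wrist_force: [0.2, 0.8, -1.2]
gripper_width: 15.4
grip_force: 39.9
[-0.05  0.7  -0.6   1.46 -0.15  1.66  0.82] [ 0.1714223   0.75660539 -1.17429148]
cm [-10.44 -46.51   0.2 ] rv [-0.111 -0.775 -0.005] t 5.15
cm [-10.44 -46.51  -6.8 ] rv [-0.111 -0.775 -0.005] t 5.15
```

```bash
python3 -m creep '[[-0.3,-1,0,-0.01,-0.08,0],[-0.7,-3,0,-0.02,-0.16,0],[-1.2,-5,0,-0.035,-0.24,0],[-1.8,-7.5,0,-0.045,-0.32,0],[-2.4,-10,0,-0.055,-0.4,0],[-3,-13,0.2,-0.07,-0.48,0],[-3.6,-16,0.2,-0.08,-0.56,0],[-4.2,-19,0.2,-0.09,-0.64,0],[-4.9,-22,0.2,-0.1,-0.71,0],[-5.6,-25,0.2,-0.111,-0.775,-0.005]]'
python3 -m creep '[[-0.7,-3,0,0,0,0],[-1.4,-6,0,0,0,0],[-2.1,-9,0,0,0,0],[-2.8,-12,0,0,0,0],[-3.5,-15,0,0,0,0],[-4.1,-17.5,0,0,0,0],[-4.5,-19.5,0,0,0,0],[-4.75,-21,0,0,0,0],[-4.84,-21.5,0,0,0,0],[-4.84,-21.5,0,0,0,0]]'
python3 - <<'E'
from h import *
s=arm.state();print(np.round(s["joint_positions"],2),s["wrist_force"])
R=Ro.from_euler('z',-7.9,degrees=True)
go(np.array([504,-244,152])+R.apply([-92,0,25]),R)
E
```

```text
time: 6.15
ee_pos: [460.6, -18.2, 409.5]
orientation: [-3.139, -0.005, 3.001]
wrist_force: [1.4, 0.2, -1.1]
gripper_width: 15.8
grip_force: 39.9
time: 7.15
ee_pos: [413.0, -232.2, 409.6]
orientation: [-3.14, -0.007, 3.0]
wrist_force: [0.9, 0.5, -2.0]
gripper_width: 15.6
grip_force: 39.9
[ 0.78  0.37 -0.43  1.9   0.19  0.93  1.69] [ 0.85109187  0.51398769 -2.04140461]
cm [-0.01  0.09 -6.56] rv [ 0.001 -0.007  0.004] t 7.15
```

```bash
python3 -m creep '[[0,0,-1,0,0,0],[0,0,-2.5,0,0,0],[0,0.1,-4,0,-0.007,0],[0,0.1,-5.5,0,-0.007,0],[0,0.1,-6.3,0,-0.007,0],[0,0.1,-6.5,0,-0.007,0],[0,0.1,-6.5,0,-0.007,0],[0,0.1,-6.5,0,-0.007,0],[0,0.1,-6.5,0,-0.007,0],[0,0.1,-6.5,0,-0.007,0]]'
python3 - <<'E'
from h import *
s=arm.state();T=Ro.from_euler('xyz',s["orientation"])*Ro.from_euler('y',np.pi)
G=s["ee_pos"]+T.apply([0,0,-167]);O=G+T.apply([92,0,-25]);print("origin",O.round(1))
t=np.linspace(0,6.28,90);out=[]
box=lambda x0,x1,y0,y1,z0,z1:np.array([(x,y,z) for x in(x0,x1) for y in(y0,y1) for z in(z0,z1)])
for c in("scene","side"):
    I=arm.grab_frame(c)[:,:,::-1].copy();m=proj(c,O)[0].astype(int)
    m=np.clip(m-[90,80],0,[380,230]); s_=400/180;I=cv2.resize(I[m[1]:m[1]+190,m[0]:m[0]+180],None,fx=s_,fy=s_,interpolation=cv2.INTER_CUBIC)
    for u,v in (proj(c,np.c_[504+72*np.cos(t),-244+72*np.sin(t),62+0*t])-m)*s_: cv2.circle(I,(int(u),int(v)),1,(255,0,0),-1)
    for bx in (box(-40,40,-28,28,0,36),box(-140,-40,-8,8,18,32)):
        k=((proj(c,T.apply(bx)+O)-m)*s_).astype(int)
        for i in range(8):
            for b in (1,2,4):
                if i<i^b: cv2.line(I,tuple(map(int,k[i])),tuple(map(int,k[i^b])),(0,0,255),1)
    out.append(I)
cv2.imwrite("pics/end.png",np.hstack(out))
E
```

```text
time: 8.15
ee_pos: [413.7, -231.1, 346.0]
orientation: [-3.14, 0.003, 3.001]
wrist_force: [1.1, 0.3, -1.3]
gripper_width: 15.6
grip_force: 39.9
origin [ 505.3 -244.5  154.3]
```

View pics/end.png

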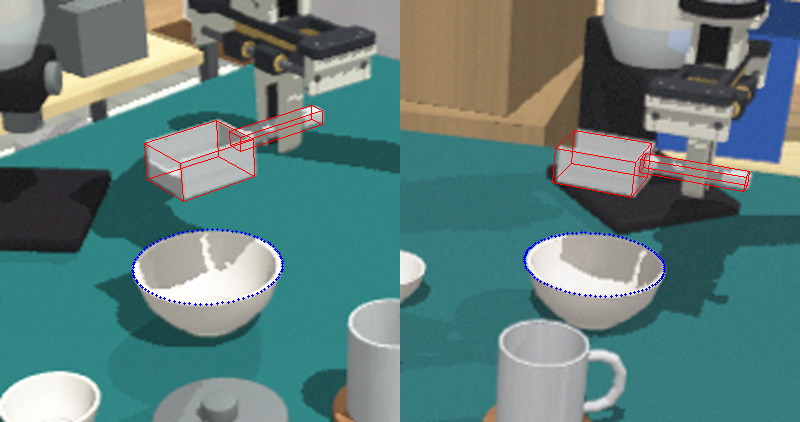

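The scoop, level and open side up, fits the wireframe, with its head centre at about (200,160) in the left crop and (603,163) in the right. The blue ring lies exactly on the bowl's rim. The underside is about 92 mm above the rim, so I'm handing it in.

```bash
python3 -c "
from station import arm
print(arm.job_done())"
```

```text
the job is handed in; nothing more can be done
None
```

The scoop is out of its holder and held level, open side up, over the middle of the bowl about 92 mm above the rim; I handed the job in at about 8 s, but no verdict came back.

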